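Pack the tool tray in layers

TASK

Pack the roadside kit tray: lay the yellow tyre lever flat on the blue floor of its deep pocket and let go of it, then lay the chromed open-ended spanner flat in the shallow slot that crosses over it. Both must end lying in their own cut-outs below the top of the foam, with the spanner on top, and the oil bottle, tape roll and black tyre lever left where they are.

Things in the scene. Friction and masses are not known exactly. Their poses are not given: they have to be found in the camera images.
- kit_tray: Fixed tool tray, 216 x 176 x 34 mm, aluminium shell; black foam (top 34 mm above the bench) on a blue floor sheet (top at 6 mm). Origin: centre of the underside, z up; yaw varies. All cut-outs centre on the origin: a square 80 x 80 mm finger well down to the blue floor, where fingers may reach; the lever pocket along its y; the spanner slot along its x, crossing over the pocket.
- lever_pocket (a point): Centre of the deep lever pocket, on the blue floor 6 mm above the bench; axes as the tray. Pocket 129 mm long (tray y), 27 mm wide, down to the blue floor; seen as two arms 24.5 mm long beyond the well.
- spanner_slot (a point): Centre of the shallow spanner slot, over the middle of the well, at shelf height 21 mm above the bench; axes as the tray. Slot 162 mm long (tray x), 42 mm wide: two grey shelves, each 41 mm long, 13 mm below the foam top, one each side of the well; the spanner bridges the well.
- lever_mid (a point): Centre of the yellow plastic tyre lever, half-way up: 17 wide (x) x 117 long (y) x 11 mm high (z), 30 g, lies flat on the bench. Either end may lie at either end of the pocket.
- lever: The yellow tyre lever; origin at the centre of its underside, length along its y, z up.
- spanner_mid (a point): Centre of the chromed open-ended spanner, half-way up: 148 long (y), 6 mm thick (z), handle 13 mm wide (x) at the middle, heads 30 mm wide at both ends, about 60 g, lies flat on the bench. Either end may lie at either end of the slot.
- spanner: The chromed spanner; origin at the centre of its underside, length along its y, z up.
- oil_mid (a point): Bystander: cream oil bottle with a red spout, 45 mm across, 165 mm tall, standing; this point on its axis, 80 mm up.
- tape_mid (a point): Bystander: roll of black tape lying flat, 62 x 59 x 19 mm; this point at its centre.
- black_lever_mid (a point): Bystander: black tyre lever, 17 x 117 x 11 mm, not part of this kit; this point at its centre.
Mind the look-alikes: they are no part of the job. There is more than one size of the spanner; the job needs the largest.

How it is judged:
On the way, in this order (a step that is already met when the one before it is completed fails the run):
1. the yellow lever lies flat on the floor of its deep pocket, let go, before the spanner is in its slot (horizontal distance between lever_mid and lever_pocket below 0.014 m and z of lever_mid in the frame of kit_tray between 0.008 and 0.016 m and angle between the y axis of lever and the y axis of kit_tray, either way round below 0.16 rad and angle between lever's own y axis and vertical between 1.49 and 1.65 rad and contact force between the fingers and lever below 0.05 N and not (horizontal distance between spanner_mid and spanner_slot below 0.016 m and z of spanner_mid in the frame of kit_tray between 0.02 and 0.028 m and angle between the y axis of spanner and the x axis of kit_tray, either way round below 0.16 rad and angle between spanner's own y axis and vertical between 1.49 and 1.65 rad)), for 0.2 s.
2. the spanner lies flat in the shallow slot over the lever, let go (horizontal distance between lever_mid and lever_pocket below 0.014 m and z of lever_mid in the frame of kit_tray between 0.008 and 0.016 m and angle between the y axis of lever and the y axis of kit_tray, either way round below 0.16 rad and angle between lever's own y axis and vertical between 1.49 and 1.65 rad and horizontal distance between spanner_mid and spanner_slot below 0.016 m and z of spanner_mid in the frame of kit_tray between 0.02 and 0.028 m and angle between the y axis of spanner and the x axis of kit_tray, either way round below 0.16 rad and angle between spanner's own y axis and vertical between 1.49 and 1.65 rad and contact force between the fingers and spanner below 0.05 N), for 0.2 s.
At the end, for the whole second after the job is handed in: Lever and spanner lie level (0.08 rad), at rest, along their cut-outs (0.16 rad): the lever's centre within 14 mm of the pocket's from above, 8 to 16 mm over the tray's underside; the spanner's within 16 mm of the slot's, 20 to 28 mm over the underside (horizontal distance between lever_mid and lever_pocket below 0.014 m and z of lever_mid in the frame of kit_tray between 0.008 and 0.016 m and angle between the y axis of lever and the y axis of kit_tray, either way round below 0.16 rad and angle between lever's own y axis and vertical between 1.49 and 1.65 rad and horizontal distance between spanner_mid and spanner_slot below 0.016 m and z of spanner_mid in the frame of kit_tray between 0.02 and 0.028 m and angle between the y axis of spanner and the x axis of kit_tray, either way round below 0.16 rad and angle between spanner's own y axis and vertical between 1.49 and 1.65 rad and linear speed of each of lever, spanner below 0.02 m/s); the robot touches nothing.
It fails at once if the oil bottle, tape roll or black lever is moved more than 40 mm (distance of any of oil_mid, tape_mid, black_lever_mid from where it was at the start of the episode above 0.04 m).
It also fails if it takes over 48 s, if anything falls off the work surface, if the arm or the gripper's body presses on something with over 40 N, if the wrist force passes 120 N, or if a joint passes its speed limit or range.

ROBOT

A 6-joint arm with a two-finger parallel gripper is mounted at the origin on a cart in front of the work surface, level with it; the furniture and walls round the work are solid. World frame = base frame: x ahead of the robot, y to its left, z up, the work surface at z = 0. Lengths are in m, angles in rad, forces in N, time in s.
With the tool pointing down it reaches from about 0.425 to 0.95 m from the base axis. Payload 3.5 kg.
Tool frame: the origin (TCP) lies midway between the tips of the shut fingers; the grasp point (between the pads) lies 19 mm behind it; z points along the fingers, y is the line along which they close (so a half turn about z gives the same grasp; the last joint's range is limited). The gripper opens to 85 mm and grips with 20 to 120 N. Pads are 22 mm wide; open, the fingers measure 114 mm over their backs; the gripper's body (76 mm by 85 mm) begins 54 mm behind the grasp point. The pads swing forward as they close: fully open they stand 13 mm farther back than shut.
Start: joints at [-1.372, 0.286, 1.577, -0, 1.279, -0.15], TCP at [0.231, -0.634, 0.231] pointing down, gripper open.
Joint ranges: [-2.77, 2.77], [-0.9, 2.22], [0.21, 2.48], [-1.53, 4.67], [0.24, 2.81], [-2.84, 2.84]. Speed limits (rad/s): [2.79, 2.79, 3.14, 3.14, 3.14, 3.14].

INTERFACE

Orientations are given as a unit quaternion [x, y, z, w].
In Python, from plant import get_state, read_camera, ctrl gives the robot as it stands.
- The arm moves only by the shell command python3 -m crank 'ROWS' [FORCE]. ROWS is JSON, a list of rows, each a list of 3 entries, a list of its own where there are three numbers: the shift along the tool's x, y, z in mm, then the turn about the tool's z in degrees, then the closure in counts, from 0 (fully open) to 255 (shut). In form: [[[tx, ty, tz], yaw, claw], ...]. A call has 1 to 10 rows; each row is the pose to reach, as a shift and turn from the pose commanded when the call began, along the tool's axes at that moment; what a row does not reach only later rows make up. A row lasts 1/10 s, in which the tool goes at most 50 mm and 8.59 degrees, less where a joint would pass 70% of its speed; a pose out of reach is approached as far as the arm can. A call with a gripper value outside its range is refused whole. The fingers move at their own pace and stop on an object; FORCE is the grip in N (left out, the last holds). Time passes only in rows, so rows that repeat a pose let the fingers close. It gives the time, the measured TCP pose, the force, the opening and the grip force at its end, in the units of the state.
- get_state(): the state, without advancing time (a new reading comes with each control period).
- read_camera(name): name is "side" or "top"; returns a dict with "frame" (480x640x3 uint8, blue, green, red), "range_z" (480x640 float32, m along the optical axis (not along the pixel's ray), 0 where there is no reading), "vfov" (degrees; the focal length in pixels is half the picture's height over the tangent of half this angle, whatever the lens; pixels are square), "cx", "cy" (the principal point, pixels), "k1" (the pictures are not rectified: a ray, as slopes to the right and down, at radius r is drawn at 1 + k1 r^2 times it, then the intrinsics apply), "origin" and "orientation" of the camera in the world. Camera axes: x right, y down, z forward; pixel columns grow to the right and rows downward; lengths in m; the calibration is good to about 2 mm. A picture is of the moment at which its call begins.
- ctrl.sign_off(): hands the job in; it is judged then, once.
The state is a dict: "time": time; "qpos": joint angles; "dq": joint speeds; "joint_efforts": joint torques, N m; "eef_pos": TCP position; "tcp_rot": TCP orientation; "contact_force": force on the tool from outside, world axes, zero at the start; "wrist_torque": the same for the moment, N m; "opening": opening from 0.0 (shut) to 1.0 (fully open); "finger_force": force on a finger pad.
Only numpy, scipy, OpenCV 4.12 (cv2) and the standard library are available. Lean on these libraries where they do the work, as an engineer would, in place of code of your own. Each camera call takes 0.05 s, during which the arm holds its last target. There are 200 camera calls.

## Working session

There is one attempt and no reset: what is moved stays moved. The work goes in short steps, Python scripts to look and compute and a shell command to move; the robot and the scene stay as the last step left them, time stands still between calls to the robot, and variables do not carry over. Pictures are saved under pics/ and viewed, at most 10 in all, crops included, and the job is handed in when it is done.

```bash
mkdir -p pics; ls; cat > h.py <<'E'
import numpy as np, cv2
from plant import get_state, read_camera, ctrl
from scipy.spatial.transform import Rotation as R
def K(c):
    f=240/np.tan(np.radians(c['vfov'])/2); return f
def rays(c,uv):
    uv=np.atleast_2d(uv).astype(float); f=K(c)
    d=(uv-[c['cx'],c['cy']])/f; s=d.copy()
    for _ in range(20): s=d/(1+c['k1']*(s**2).sum(1,keepdims=True))
    return s
def onplane(c,uv,z):
    s=rays(c,uv); d=R.from_quat(c['orientation']).apply(np.c_[s,np.ones(len(s))]); o=np.array(c['origin'])
    return o+d*((z-o[2])/d[:,2])[:,None]
def cloud(c):
    v,u=np.mgrid[:480,:640]; uv=np.c_[u.ravel(),v.ravel()]
    s=rays(c,uv); z=c['range_z'].ravel()[:,None]
    p=R.from_quat(c['orientation']).apply(np.c_[s,np.ones(len(s))]*z)+np.array(c['origin'])
    return p.reshape(480,640,3)
E
python3 - <<'E'
from h import *
for n in ("top","side"):
    c=read_camera(n); cv2.imwrite(f"pics/{n}0.png",c['frame']); print(n,{k:c[k] for k in c if k not in('frame','range_z')})
    np.save(n+"0.npy",c,allow_pickle=True)
print(get_state())
E
```

```text
pics
top {'vfov': 51.26089479847484, 'cx': 317.7836942122227, 'cy': 235.1408975949613, 'k1': -0.017968207220765038, 'origin': array([0.48594381, 0.07311309, 0.93972976]), 'orientation': array([-0.70125627,  0.71016796, -0.03807562,  0.04951114])}
side {'vfov': 45.07817630955494, 'cx': 315.3055848500379, 'cy': 244.7160057291687, 'k1': 0.012921542071512757, 'origin': array([ 0.33265541, -0.80755936,  0.57966311]), 'orientation': array([ 0.84787251, -0.12840729,  0.07563534, -0.50882519])}
{'time': 0.1, 'qpos': array([-1.37199627e+00,  2.87108734e-01,  1.57805658e+00, -1.12332993e-05,
        1.27860027e+00, -1.49958030e-01]), 'dq': array([ 0.00112322, -0.00031483, -0.00519169,  0.00196837,  0.00028006,
        0.0028024 ]), 'joint_efforts': array([ 1.16849089e-03, -4.07289219e+01, -2.93700331e+01, -1.35238379e-04,
        3.41321356e-03,  7.37586845e-06]), 'eef_pos': array([ 0.23059942, -0.63374486,  0.23005033]), 'tcp_rot': array([ 9.84833600e-01,  1.73498128e-01, -3.19051383e-05, -1.08600908e-03]), 'contact_force': array([-0.26475655, -1.12433325,  0.60683436]), 'wrist_torque': array([ 0.01515626, -0.01723835,  0.01218423]), 'finger_force': 0.0, 'opening': 1.0001289150894415}
```

View pics/top0.png

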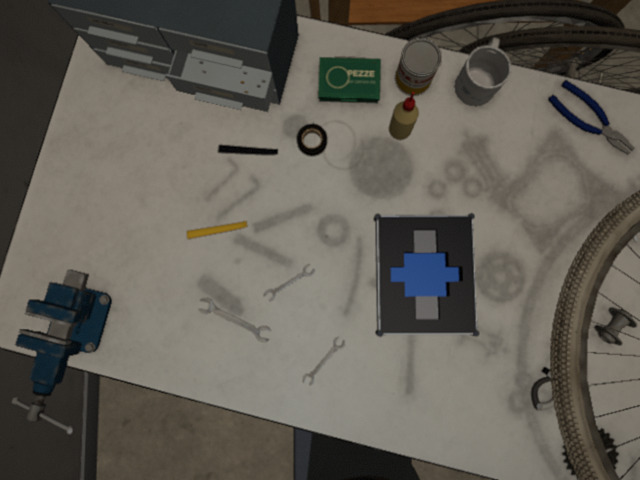

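View pics/side0.png

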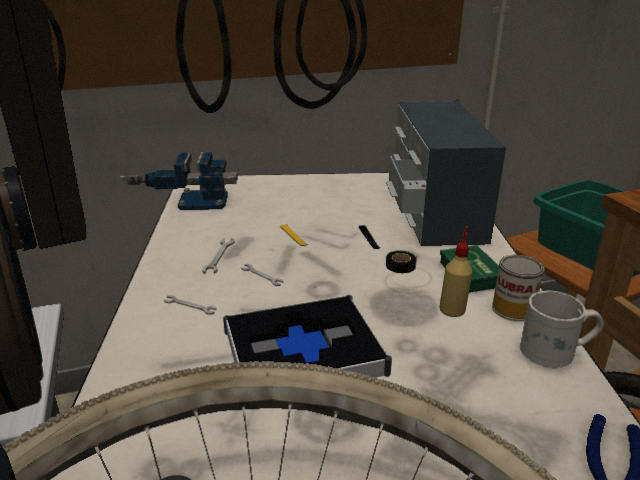

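The top view shows the yellow lever at (217,230), the largest spanner at (235,320) and two smaller ones at (289,283) and (324,361). The tray is at (426,273) and the black lever at (248,150). A bike wheel stands on the right, between the arm's start pose and the tray.

```bash
python3 - <<'E'
from h import *
c=np.load("top0.npy",allow_pickle=True).item(); im=c['frame']; hsv=cv2.cvtColor(im,cv2.COLOR_BGR2HSV)
def rect(mask,z,roi):
    m=np.zeros_like(mask);x0,y0,x1,y1=roi;m[y0:y1,x0:x1]=mask[y0:y1,x0:x1]
    v,u=np.nonzero(m); P=onplane(c,np.c_[u,v],z)[:,:2]
    r=cv2.minAreaRect((P*1000).astype(np.float32)); b=cv2.boxPoints(r)
    mu=P.mean(0); w,V=np.linalg.eigh(np.cov((P-mu).T)); a=V[:,1]
    return len(u),np.round(r[0],1),np.round(r[1],1),np.round(mu*1000,1),"major axis deg",np.degrees(np.arctan2(a[1],a[0]))
print("lever",rect(cv2.inRange(hsv,(18,120,80),(35,255,255)),.010,(170,205,265,250)))
print("blacklever",rect(cv2.inRange(hsv,(0,0,0),(180,255,60)),.010,(205,135,290,165)))
B=cv2.inRange(hsv,(100,120,60),(125,255,255))
print("blue",rect(B,.006,(375,215,480,335)))
G=cv2.inRange(hsv,(0,0,70),(180,60,200))
for n,roi in (("armA",(405,222,445,250)),("armB",(405,300,445,326))): print(n,rect(G,.021,roi))
# spanner
g=cv2.cvtColor(im,cv2.COLOR_BGR2GRAY); roi=(190,290,280,350)
bg=cv2.medianBlur(g,41); D=((np.abs(g.astype(int)-bg)>22)*255).astype(np.uint8)
cv2.imwrite("pics/sp.png",np.hstack([cv2.resize(im[280:380,180:360],None,fx=4,fy=4),])); 
cv2.imwrite("pics/spm.png",cv2.resize(D[280:380,180:360],None,fx=4,fy=4))
P=cloud(c); 
print("depth check bench",P[380,200],P[300,380],"tray top",P[240,395])
H=P[...,2]; ok=c['range_z']>0
# whats tall
for n,(u,v) in dict(oil=(404,118),wheel=(570,300),wheel2=(560,350),cab=(285,60),tape=(312,140),vise=(70,300)).items(): print(n,P[v,u].round(3))
s=np.load("side0.npy",allow_pickle=True).item(); Q=cloud(s)
for u,v in ((300,375),(450,415),(150,395),(290,395)): print("wheelside",Q[v,u].round(3))
E
```

```text
lever (416, array([616.5, 278.4]), array([ 14.6, 114.4]), array([615.2, 281.1]), 'major axis deg', np.float64(99.69449977395102))
blacklever (383, array([768.9, 220.5]), array([113.8,  14.3]), array([768.6, 223.3]), 'major axis deg', np.float64(85.47332431462186))
blue (2206, array([ 526.2, -109.2]), array([126.4,  79.8]), array([ 526.6, -110. ]), 'major axis deg', np.float64(88.86580601294663))
armA (412, array([ 588.8, -109.2]), array([39.1, 33.4]), array([ 588.6, -109. ]), 'major axis deg', np.float64(87.3791081370697))
armB (419, array([ 462. , -108.3]), array([38.8, 34.1]), array([ 462.8, -108.2]), 'major axis deg', np.float64(93.95862618016791))
depth check bench [ 0.33734003  0.30787653 -0.00194745] [ 0.48016549 -0.02310976  0.03368966] tray top [ 0.58786604 -0.05295968  0.03571098]
oil [ 0.795 -0.067  0.098]
wheel [ 0.477 -0.307  0.15 ]
wheel2 [ 0.401 -0.286  0.15 ]
cab [0.922 0.143 0.066]
tape [0.789 0.097 0.001]
vise [0.486 0.503 0.105]
wheelside [ 0.463 -0.324  0.148]
wheelside [ 0.604 -0.412  0.13 ]
wheelside [ 0.302 -0.312  0.153]
wheelside [ 0.447 -0.34   0.138]
```

```bash
python3 -c "
import cv2,numpy as np
a=cv2.imread('pics/sp.png');b=cv2.imread('pics/spm.png');cv2.imwrite('pics/spb.png',cv2.resize(np.vstack([a,b]),None,fx=.75,fy=.75))"
```

```text
(no output)
```

View pics/spb.png

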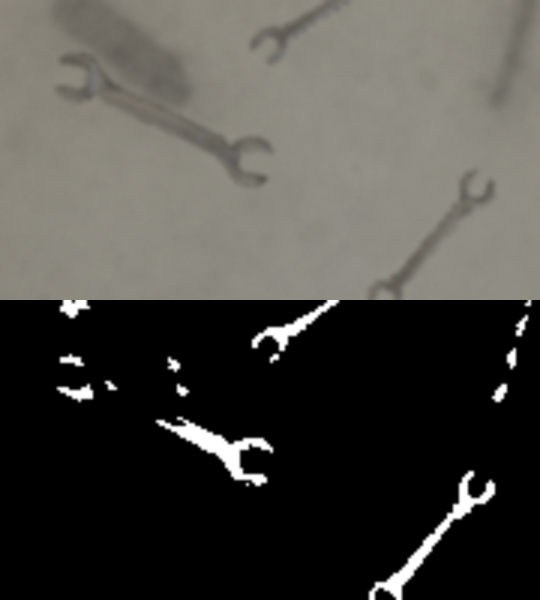

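The crop shows the big spanner's heads reaching to about (57,78) and (272,160). In the full image its middle is at about (234.5,319.5), with the handle running through it.

```bash
cat >> h.py <<'E'
def go(x,y,z,yy):
    """shift mm along tool axes and turn deg to reach world target; yy = world angle of tool y, deg (mod 180)"""
    s=get_state(); r=R.from_quat(s['tcp_rot']); M=r.as_matrix()
    d=M.T@(np.array([x,y,z])-s['eef_pos'])*1000
    cur=np.degrees(np.arctan2(M[1,1],M[0,1])); t=-((yy-cur+90)%180-90)
    print("shift",d.round(1),"turn",round(t,1),"cur",s['eef_pos'].round(4),"yaw_y",round(cur,2),"t",s['time'])
E
python3 - <<'E'
from h import *
c=np.load("top0.npy",allow_pickle=True).item()
f=lambda u,v:(180+u/3,280+v/3)
P=onplane(c,[f(163.5,118.5),f(105,88),f(225,150),f(57,78),f(272,160)],.005)[:,:2]; print((P*1000).round(1))
a=P[1]-P[2]; b=P[3]-P[4]; print("handle deg",np.degrees(np.arctan2(a[1],a[0])),"ends",np.degrees(np.arctan2(b[1],b[0])),np.linalg.norm(b))
# tray outer corners seen at px, rim top 34mm
Q=onplane(c,[(377,217),(474,216),(476,333),(379,333)],.034)[:,:2]; print((Q*1000).round(1),Q.mean(0))
for i,j in((3,0),(2,1)): print(np.degrees(np.arctan2(*(Q[j]-Q[i])[::-1])))
go(.6165,.279,.12,9.7)
E
```

```text
[[447.2 243.6]
 [466.2 280.1]
 [427.7 205.5]
 [472.7 310.1]
 [421.4 176.5]]
handle deg 62.691388622168276 ends 68.98799653290251 0.14312931327423825
[[ 630.9  -21.6]
 [ 630.2 -198.7]
 [ 419.9 -191.9]
 [ 421.9  -19.8]] [ 0.52571543 -0.10800331]
-0.5061116258774166
-1.85014674837038
shift [ 674.5 -725.7  111.8] turn -79.7 cur [ 0.2306 -0.6337  0.2301] yaw_y -70.02 t 0.1
```

```bash
python3 -m crank '[[[674,-726,-20],-79.7,60],[[674,-726,-20],-79.7,60],[[674,-726,-20],-79.7,60],[[674,-726,-20],-79.7,60],[[674,-726,-20],-79.7,60],[[674,-726,-20],-79.7,60],[[674,-726,-20],-79.7,60],[[674,-726,-20],-79.7,60],[[674,-726,-20],-79.7,60],[[674,-726,-20],-79.7,60]]' 40; python3 -c "
from h import *
go(.6165,.279,.12,9.7)"
```

```text
time: 1.1
eef_pos: [0.4253, -0.1717, 0.2412]
tcp_rot: [0.644, 0.765, 0.0, 0.0]
contact_force: [1.2, -0.1, 1.5]
opening: 0.763
finger_force: 0.0
shift [411.3 265.6 121.2] turn 0.2 cur [ 0.4253 -0.1717  0.2412] yaw_y 9.86 t 1.1
```

```bash
python3 -m crank '[[[410,265,0],0,100],[[410,265,0],0,100],[[410,265,0],0,100],[[410,265,0],0,100],[[410,265,0],0,100],[[410,265,0],0,100],[[410,265,0],0,100],[[410,265,60],0,100],[[410,265,100],0,100],[[410,265,120],0,100]]' 40; python3 -c "
from h import *
go(.6165,.279,.002,9.7)"
```

```text
time: 2.1
eef_pos: [0.6096, 0.2563, 0.1501]
tcp_rot: [0.644, 0.765, 0.001, 0.001]
contact_force: [0.5, -0.3, -0.2]
opening: 0.605
finger_force: 0.0
shift [ 21.1  10.1 148.2] turn 0.1 cur [0.6096 0.2563 0.1501] yaw_y 9.77 t 2.1
```

```bash
python3 -m crank '[[[0,0,0],0,100],[[0,0,0],0,100],[[0,0,0],0,100]]' 40; python3 - <<'E'
from h import *
go(.6165,.279,.002,9.7)
c=read_camera("top"); cv2.imwrite("pics/a.png",cv2.resize(c['frame'][180:300,140:300],None,fx=4,fy=4))
E
```

```text
time: 2.4
eef_pos: [0.6091, 0.2533, 0.1517]
tcp_rot: [0.645, 0.764, 0.001, 0.001]
contact_force: [0.5, -0.4, 0.3]
opening: 0.605
finger_force: 0.0
shift [ 24.1  11.2 149.7] turn -0.0 cur [0.6091 0.2533 0.1517] yaw_y 9.66 t 2.4
```

View pics/a.png

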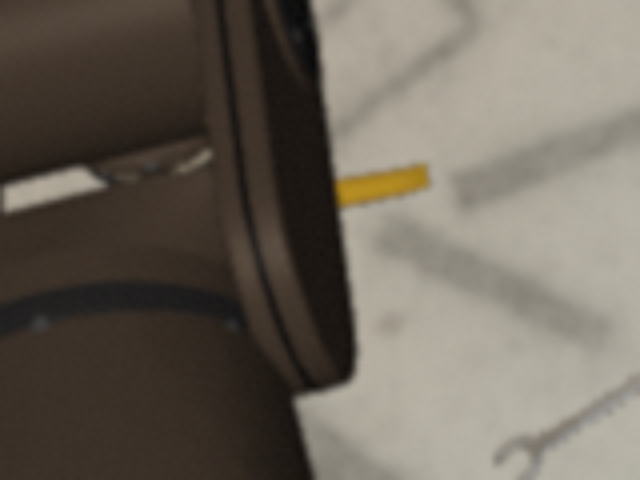

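The wrist is over the lever, whose right end still shows at (430,177) in the crop, lying undisturbed. I'll descend and grip.

```bash
python3 -m crank '[[[24,11,40],0,100],[[24,11,80],0,100],[[24,11,110],0,100],[[24,11,130],0,100],[[24,11,140],0,100],[[24,11,146],0,100],[[24,11,149],0,100],[[24,11,149],0,100],[[24,11,149],0,100]]' 40; python3 -m crank '[[[0,0,0],0,255],[[0,0,0],0,255],[[0,0,0],0,255],[[0,0,0],0,255],[[0,0,0],0,255],[[0,0,0],0,255],[[0,0,0],0,255]]' 40;python3 -c "
from h import *
go(.6165,.279,.002,9.7)"
```

```text
time: 3.35
eef_pos: [0.6161, 0.2794, 0.0024]
tcp_rot: [0.645, 0.764, 0.001, 0.001]
contact_force: [0.6, 0.2, -0.7]
opening: 0.614
finger_force: 0.0
time: 4.05
eef_pos: [0.6156, 0.2794, 0.0015]
tcp_rot: [0.645, 0.764, 0.0, 0.0]
contact_force: [-1.0, 0.2, 4.0]
opening: 0.154
finger_force: 40.9
shift [-0.6  0.9 -0.5] turn -0.0 cur [0.6156 0.2794 0.0015] yaw_y 9.69 t 4.05
```

```bash
python3 -m crank '[[[0,0,-20],0,255],[[0,0,-50],0,255],[[0,0,-90],0,255],[[0,0,-120],0,255],[[0,0,-120],0,255],[[0,0,-120],0,255]]' 40; python3 - <<'E'
from h import *
go(.526,-.1085,.12,-.8)
c=read_camera("side"); cv2.imwrite("pics/b.png",cv2.resize(c['frame'][120:280,200:400],None,fx=3,fy=3))
E
```

```text
time: 4.65
eef_pos: [0.6149, 0.2792, 0.1207]
tcp_rot: [0.645, 0.764, 0.0, 0.0]
contact_force: [-0.5, 0.8, -0.3]
opening: 0.152
finger_force: 40.4
shift [-367.2 -152.9    0.7] turn 10.5 cur [0.6149 0.2792 0.1207] yaw_y 9.68 t 4.65
```

View pics/b.png

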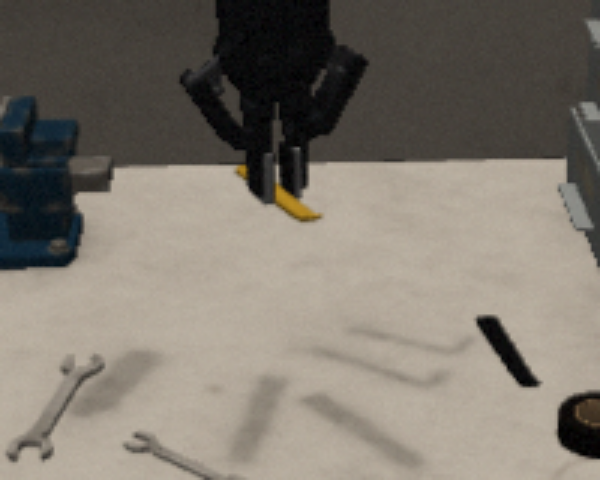

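The lever is held level between the fingers, its ends at about (240,172) and (320,217) in the crop. Next I carry it over the tray.

```bash
python3 -m crank '[[[-367,-153,0],10.5,255],[[-367,-153,0],10.5,255],[[-367,-153,0],10.5,255],[[-367,-153,0],10.5,255],[[-367,-153,0],10.5,255],[[-367,-153,0],10.5,255],[[-367,-153,0],10.5,255],[[-367,-153,0],10.5,255],[[-367,-153,0],10.5,255],[[-367,-153,0],10.5,255]]' 40; python3 -m crank '[[[0,0,0],0,255],[[0,0,0],0,255]]'; python3 - <<'E'
from h import *
go(.526,-.1085,.12,-.8)
for n in("side","top"):
    c=read_camera(n); hsv=cv2.cvtColor(c['frame'],cv2.COLOR_BGR2HSV); m=cv2.inRange(hsv,(18,120,50),(35,255,255))
    k,L,S,C=cv2.connectedComponentsWithStats(m)
    for i in range(1,k):
        if S[i][4]>25: 
            v,u=np.nonzero(L==i); P=onplane(c,np.c_[u,v],.127)*1000
            print(n,S[i],P[P[:,1].argmin()].round(1),P[P[:,1].argmax()].round(1))
    if n=="top": cv2.imwrite("pics/c.png",np.vstack([s0,cv2.resize(c['frame'][190:350,340:500],None,fx=2,fy=2)]))
    else: s0=cv2.resize(c['frame'][230:390,220:380],None,fx=2,fy=2)
E
```

```text
time: 5.7
eef_pos: [0.5244, -0.1087, 0.1185]
tcp_rot: [0.713, 0.701, -0.001, -0.002]
contact_force: [-0.3, 0.4, -0.1]
opening: 0.152
finger_force: 40.4
time: 5.9
eef_pos: [0.5258, -0.1067, 0.12]
tcp_rot: [0.711, 0.703, -0.0, -0.001]
contact_force: [0.0, -0.8, -0.4]
opening: 0.155
finger_force: 40.4
shift [-1.8  0.2 -0. ] turn 0.1 cur [ 0.5258 -0.1067  0.12  ] yaw_y -0.69 t 5.9
side [ 440  256   32   61 1422] [ 702.5 -248.4  127. ] [ 785.3 -100.6  127. ]
side [299 271  19  35 274] [ 528.7 -166.6  127. ] [532.6 -70.8 127. ]
side [493 292  35  27 512] [ 781.9 -277.9  127. ] [ 785.7 -211.9  127. ]
top [398  76  32  19 153] [ 845.3 -106.4  127. ] [856.9 -54.1 127. ]
top [390 102  28  37 618] [799.5 -84.3 127. ] [765.3 -37.7 127. ]
top [402 266  24  10 188] [532.9 -87.4 127. ] [522.1 -49.9 127. ]
```

View pics/c.png

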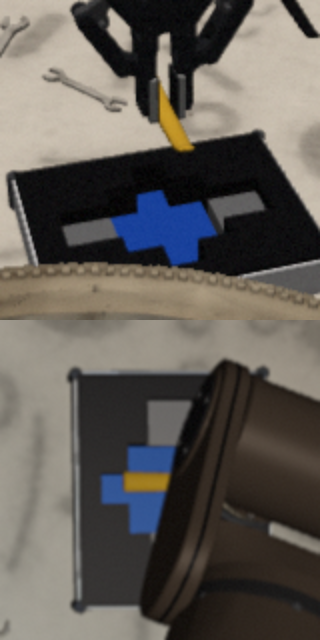

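The side view (upper) shows the held lever's near end at (180,148). The top view (lower) shows its far end in line with the left pocket arm. By rays the lever centre is y≈-108.3 and x≈527, which matches the pocket, so I lower it.

```bash
python3 -m crank '[[[0,-1,30],0,255],[[0,-1,60],0,255],[[0,-1,80],0,255],[[0,-1,92],0,255],[[0,-1,100],0,255],[[0,-1,106],0,255],[[0,-1,109],0,255],[[0,-1,111],0,255],[[0,-1,111],0,255],[[0,-1,111],0,255]]' 40; python3 -c "
from h import *
go(.526,-.1085,.008,-.8)"
```

```text
time: 7.0
eef_pos: [0.5255, -0.1085, 0.0105]
tcp_rot: [0.712, 0.702, 0.0, 0.001]
contact_force: [0.4, 0.7, -0.1]
opening: 0.157
finger_force: 40.4
shift [-0.   0.5  2.5] turn -0.0 cur [ 0.5255 -0.1085  0.0105] yaw_y -0.82 t 7.0
```

Contact force is about zero and there are 2 mm to go. I'll lower by 2, open to about 45 mm (the well limits how far), then retreat.

```bash
python3 -m crank '[[[0,0,2],0,255],[[0,0,2],0,255],[[0,0,2],0,175],[[0,0,2],0,175],[[0,0,2],0,165],[[0,0,2],0,165],[[0,0,2],0,165]]' 40;  python3 -m crank '[[[0,0,-15],0,165],[[0,0,-40],0,165],[[0,0,-80],0,165],[[0,0,-120],0,120],[[0,0,-160],0,100],[[0,0,-160],0,100]]' 40; python3 -c "
from h import *
go(.447,.243,.12,-27)"
```

```text
time: 7.7
eef_pos: [0.5251, -0.1083, 0.008]
tcp_rot: [0.712, 0.702, 0.0, 0.0]
contact_force: [-0.5, -0.2, -0.1]
opening: 0.35
finger_force: 0.0
time: 8.3
eef_pos: [0.5292, -0.1098, 0.1766]
tcp_rot: [0.712, 0.702, 0.003, 0.007]
contact_force: [0.9, -0.7, 0.3]
opening: 0.611
finger_force: 0.0
shift [351.9 -87.9  53.4] turn 26.2 cur [ 0.5292 -0.1098  0.1766] yaw_y -0.8 t 8.3
```

```bash
python3 -m crank '[[[352,-86,30],26.2,100],[[352,-86,30],26.2,100],[[352,-86,30],26.2,100],[[352,-86,30],26.2,100],[[352,-86,30],26.2,100],[[352,-86,30],26.2,100],[[352,-86,30],26.2,100],[[352,-86,30],26.2,100],[[352,-86,30],26.2,100],[[352,-86,30],26.2,100]]' 40; python3 - <<'E'
from h import *
go(.447,.243,.0,-27)
a=read_camera("top");b=read_camera("side"); 
cv2.imwrite("pics/d.png",np.hstack([cv2.resize(a['frame'][200:350,180:480],None,fx=1.5,fy=1.5),cv2.resize(b['frame'][220:370,190:390],None,fx=1.5,fy=1.5)]))
hsv=cv2.cvtColor(a['frame'],cv2.COLOR_BGR2HSV); m=cv2.inRange(hsv,(18,120,50),(35,255,255)); m[:,:370]=0;m[:200]=0
v,u=np.nonzero(m);P=onplane(a,np.c_[u,v],.016)[:,:2]*1000; r=cv2.minAreaRect(P.astype(np.float32)); print(len(u),r)
E
```

```text
time: 9.3
eef_pos: [0.4437, 0.245, 0.1379]
tcp_rot: [0.852, 0.523, -0.0, 0.0]
contact_force: [0.1, -0.1, 0.2]
opening: 0.607
finger_force: 0.0
shift [ -0.2   3.9 137.9] turn 0.1 cur [0.4437 0.245  0.1379] yaw_y -26.93 t 9.3
403 ((526.4528198242188, -108.82634735107422), (113.9280776977539, 11.018655776977539), 89.26045227050781)
```

View pics/d.png

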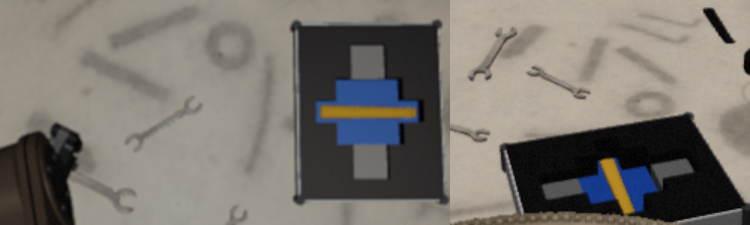

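The lever lies in its pocket (526.5,-108.8), aligned at 89.3°. I'll cross-check the spanner's middle from the side view, using head tips at (25,458) and (88,356) in the earlier crop.

```bash
python3 - <<'E'
from h import *
c=np.load("side0.npy",allow_pickle=True).item()
P=onplane(c,[(200+u/3,120+v/3) for u,v in((25,458),(88,356),(45,433),(78,380))],.005)[:,:2]*1000;print(P.round(1),P[:2].mean(0),np.linalg.norm(P[0]-P[1]))
d=P[3]-P[2];print(np.degrees(np.arctan2(d[1],d[0])))
g=cv2.cvtColor(c['frame'],cv2.COLOR_BGR2GRAY)
# fine handle line in top image: dark ridge columns
t=np.load("top0.npy",allow_pickle=True).item(); g=cv2.GaussianBlur(cv2.cvtColor(t['frame'],cv2.COLOR_BGR2GRAY),(3,3),0).astype(float)
pts=[]
for u in range(220,254):
    v0=309.3+(u-215)*(20.7/40); vs=np.arange(int(v0)-6,int(v0)+8); w=np.clip(np.median(g[vs,u])-g[vs,u],0,None)**2
    pts.append((u,(w*vs).sum()/w.sum()))
Q=onplane(t,np.array(pts),.005)[:,:2]*1000
vx,vy,x0,y0=cv2.fitLine(Q.astype(np.float32),cv2.DIST_HUBER,0,.01,.01).ravel(); print("fit",np.degrees(np.arctan2(vy,vx)),x0,y0)
E
```

```text
[[417.2 174.1]
 [480.2 303.9]
 [434.3 202.5]
 [467.3 269.8]] [448.68125701 238.97985122] 144.23606616510054
63.837778670443384
fit 63.487118 444.21347 238.14587
```

```bash
python3 -c "
from h import *
go(.4463,.2415,.001,-26.5)"; python3 -m crank '[[[-2,2,40],-0.4,100],[[-2,2,80],-0.4,100],[[-2,2,110],-0.4,100],[[-2,2,125],-0.4,100],[[-2,2,132],-0.4,100],[[-2,2,135],-0.4,100],[[-2,2,137],-0.4,100],[[-2,2,137],-0.4,100],[[-2,2,137],-0.4,100]]' 40;python3 -c "
from h import *
go(.4463,.2415,.001,-26.5)"
```

```text
shift [ -1.4   2.9 137.1] turn -0.6 cur [0.4443 0.2441 0.138 ] yaw_y -27.07 t 9.4
time: 10.3
eef_pos: [0.4458, 0.2424, 0.0019]
tcp_rot: [0.851, 0.525, 0.001, 0.0]
contact_force: [-0.8, 0.5, 0.3]
opening: 0.607
finger_force: 0.0
shift [-0.6  0.9  0.9] turn -0.1 cur [0.4458 0.2424 0.0019] yaw_y -26.62 t 10.3
```

```bash
python3 -m crank '[[[0,0,1],0,255],[[0,0,1],0,255],[[0,0,1],0,255],[[0,0,1],0,255],[[0,0,1],0,255],[[0,0,1],0,255],[[0,0,1],0,255],[[0,0,1],0,255]]' 60;python3 -c "
from h import *
go(.4463,.2415,.001,-26.5)"
```

```text
time: 11.1
eef_pos: [0.4452, 0.2425, 0.0005]
tcp_rot: [0.851, 0.525, 0.0, -0.0]
contact_force: [-1.6, 0.4, 5.0]
opening: 0.098
finger_force: 59.4
shift [-0.4  1.4 -0.5] turn -0.1 cur [0.4452 0.2425 0.0005] yaw_y -26.6 t 11.1
```

```bash
python3 -m crank '[[[0,0,-20],0,255],[[0,0,-50],0,255],[[0,0,-90],0,255],[[0,0,-120],0,255],[[0,0,-120],0,255],[[0,0,-120],0,255]]' 60; python3 - <<'E'
from h import *
go(.526,-.1088,.12,-90.8)
c=read_camera("side"); cv2.imwrite("pics/e.png",cv2.resize(c['frame'][120:320,140:400],None,fx=3,fy=3))
E
```

```text
time: 11.7
eef_pos: [0.445, 0.2422, 0.12]
tcp_rot: [0.851, 0.525, 0.0, 0.0]
contact_force: [-1.0, 0.1, -1.9]
opening: 0.103
finger_force: 58.9
shift [-277.5  229.7    0. ] turn 64.2 cur [0.445  0.2422 0.12  ] yaw_y -26.61 t 11.7
```

View pics/e.png

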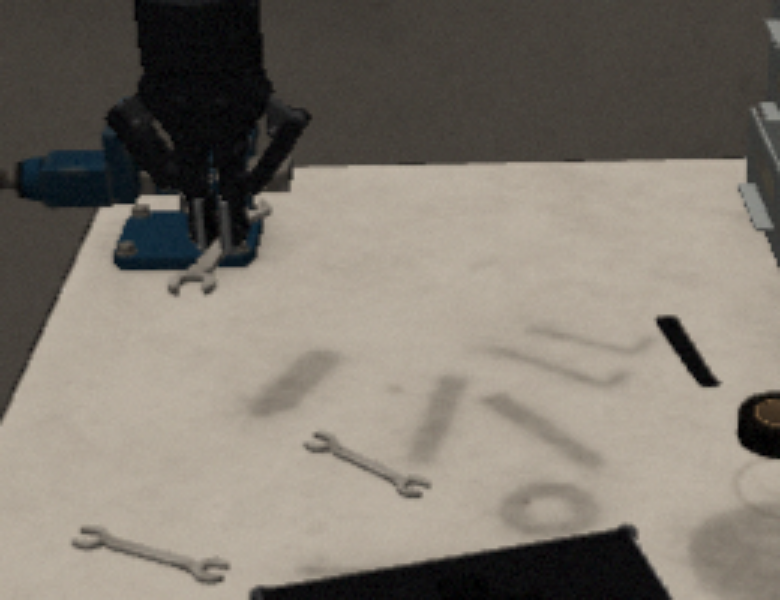

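The spanner is held. Its near head tips are at about (190,288) and its far end at about (268,208) in the crop.

```bash
python3 -m crank '[[[-277,230,0],64.2,255],[[-277,230,0],64.2,255],[[-277,230,0],64.2,255],[[-277,230,0],64.2,255],[[-277,230,0],64.2,255],[[-277,230,0],64.2,255],[[-277,230,0],64.2,255],[[-277,230,0],64.2,255],[[-277,230,0],64.2,255],[[-277,230,0],64.2,255]]' 60; python3 -m crank '[[[0,0,0],0,255],[[0,0,0],0,255],[[0,0,0],0,255]]'; python3 - <<'E'
from h import *
c=read_camera("side"); P=onplane(c,[(203.3,216),(229.3,189.3)],.1235)*1000; print(P.round(1),P.mean(0),np.linalg.norm(P[0]-P[1]))
go(.526,-.1088,.12,-90.8)
a=read_camera("top")
cv2.imwrite("pics/f.png",np.hstack([cv2.resize(c['frame'][210:370,240:400],None,fx=2.5,fy=2.5),cv2.resize(a['frame'][190:350,340:500],None,fx=2.5,fy=2.5)]))
E
```

```text
time: 12.75
eef_pos: [0.525, -0.1077, 0.1177]
tcp_rot: [1.0, -0.007, -0.002, -0.001]
contact_force: [-0.7, -0.1, -0.6]
opening: 0.097
finger_force: 58.9
time: 13.05
eef_pos: [0.5263, -0.1074, 0.1198]
tcp_rot: [1.0, -0.006, -0.0, -0.0]
contact_force: [0.7, -0.3, -1.3]
opening: 0.099
finger_force: 58.9
[[419.2 179.4 123.5]
 [486.8 292.1 123.5]] [452.98703865 235.75315725 123.5       ] 131.41726200943913
shift [-0.4  1.2 -0. ] turn 0.1 cur [ 0.5264 -0.1076  0.12  ] yaw_y -90.72 t 13.1
```

View pics/f.png

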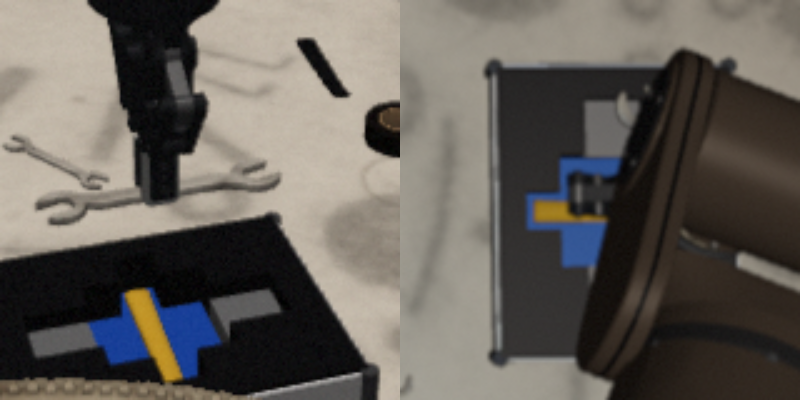

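The side view (left) shows the spanner level above the tray, with left jaw tips at (36,199) and (40,216) and right jaw tips at (262,164) and (281,182). I'll compute its centre.

```bash
python3 - <<'E'
from h import *
c=read_camera("side")
P=onplane(c,[(240+u/2.5,210+v/2.5) for u,v in((36,199),(40,217),(262,163),(281,182),(104,194),(215,183))],.1225)*1000; print(P.round(1))
E
```

```text
[[ 457.7  -95.4  122.5]
 [ 455.9 -114.9  122.5]
 [ 598.   -96.5  122.5]
 [ 601.4 -120.6  122.5]
 [ 497.1 -102.   122.5]
 [ 563.4 -109.9  122.5]]
```

```bash
python3 -m crank '[[[-2.5,1.2,25],0,255],[[-2.5,1.2,50],0,255],[[-2.5,1.2,68],0,255],[[-2.5,1.2,80],0,255],[[-2.5,1.2,87],0,255],[[-2.5,1.2,91],0,255],[[-2.5,1.2,94],0,255],[[-2.5,1.2,96],0,255],[[-2.5,1.2,96],0,255],[[-2.5,1.2,96],0,255]]' 60; python3 -c "
from h import *
go(.524,-.1088,.0215,-90.8)"
```

```text
time: 14.2
eef_pos: [0.5243, -0.1097, 0.0244]
tcp_rot: [1.0, -0.007, 0.0, 0.0]
contact_force: [-0.1, -0.2, -0.1]
opening: 0.096
finger_force: 58.9
shift [-0.3 -0.9  2.9] turn -0.0 cur [ 0.5243 -0.1097  0.0244] yaw_y -90.81 t 14.2
```

No contact, so the heads are inside the slot. I'll take the last 2.5 mm, release and retreat.

```bash
python3 -m crank '[[[0,0,1.5],0,255],[[0,0,2.5],0,255],[[0,0,2.5],0,255],[[0,0,2.5],0,190],[[0,0,2.5],0,175],[[0,0,2.5],0,170],[[0,0,2.5],0,170],[[0,0,2.5],0,170]]' 60;  python3 -m crank '[[[0,0,-10],0,170],[[0,0,-30],0,170],[[0,0,-70],0,170],[[0,0,-110],0,170],[[0,0,-150],0,170],[[0,100,-150],0,170],[[0,-50,-150],0,170],[[0,-100,-150],0,170],[[0,-150,-150],0,170],[[0,-200,-150],0,170]]'; python3 -m crank '[[[0,-60,0],0,170],[[0,-60,0],0,170],[[0,-60,0],0,170]]'; python3 - <<'E'
from h import *
a=read_camera("top");c=read_camera("side");P=cloud(a)
print("spanner height",[P[v,u,2].round(4) for u,v in((426,274),(426,238),(426,310))])
cv2.imwrite("pics/g.png",np.hstack([cv2.resize(c['frame'][270:390,220:400],None,fx=2,fy=2),cv2.resize(a['frame'][210:340,370:485],None,fx=3,fy=3)[:240*2]]) if 0 else cv2.resize(a['frame'][200:350,330:490],None,fx=3.5,fy=3.5))
E
```

```text
time: 15.0
eef_pos: [0.524, -0.1096, 0.0214]
tcp_rot: [1.0, -0.007, 0.0, 0.0]
contact_force: [0.4, -0.7, 0.5]
opening: 0.333
finger_force: 0.0
time: 16.0
eef_pos: [0.526, 0.0413, 0.1724]
tcp_rot: [1.0, -0.008, 0.001, 0.0]
contact_force: [1.3, -0.3, -0.4]
opening: 0.339
finger_force: 0.0
time: 16.3
eef_pos: [0.5268, 0.1019, 0.172]
tcp_rot: [1.0, -0.005, 0.0, 0.0]
contact_force: [0.7, -0.3, -0.2]
opening: 0.336
finger_force: 0.0
spanner height [np.float64(0.0281), np.float64(0.0204), np.float64(0.9397)]
```

View pics/g.png

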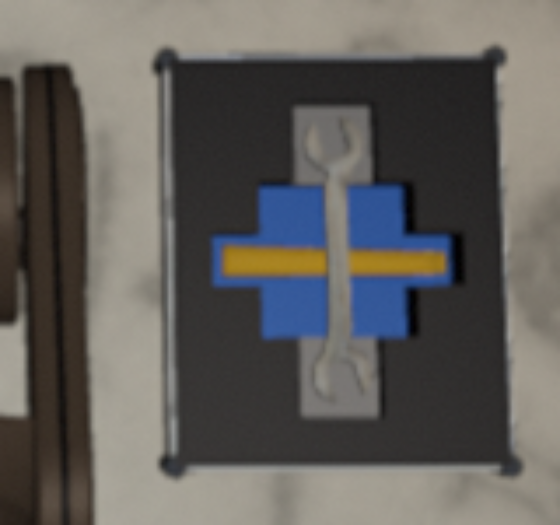

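The spanner spans rows 116–400 in the slot's 104–418, so it is centred over the lever. Both lie in their cut-outs.

```bash
python3 -c "
from plant import ctrl; print(ctrl.sign_off())"
```

```text
the job is handed in; nothing more can be done
None
```

The job is handed in at about 16 s: in the last picture the yellow lever lies in its deep pocket with the large spanner centred over it in the shallow slot, I didn't go near the bystanders, and the sign-off returned no verdict.

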